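# Key a chain sprocket onto a gearmotor shaft

### The arm

A 6-joint arm with a two-finger parallel gripper is mounted at the origin on a cart in front of the work surface, level with it; the furniture and walls round the work are solid. World frame = base frame: x ahead of the robot, y to its left, z up, the work surface at z = 0. Lengths are in m, angles in rad, forces in N, time in s.
With the tool pointing down it reaches from about 0.35 to 0.975 m from the base axis. Payload 4.9 kg.
Tool frame: the origin (TCP) lies between the finger pads; the fingertips stand 19 mm ahead of it and the grasp point (between the pads) is the TCP; z points along the fingers, y is the line along which they close (so a half turn about z gives the same grasp; the last joint's range is limited). The gripper opens to 85 mm and grips with 20 to 120 N. Pads are 22 mm wide; open, the fingers measure 114 mm over their backs; the gripper's body (76 mm by 85 mm) begins 54 mm behind the grasp point. The pads swing forward as they close: fully open they stand 13 mm farther back than shut.
Start: joints at [1.228, 0.053, 1.613, -0, 1.476, -0.119], TCP at [0.139, 0.609, 0.25] pointing down, gripper open.
Joint ranges: [-3.01, 3.01], [-1.01, 2.22], [0.06, 2.58], [-1.02, 4.17], [0.09, 2.62], [-3.14, 3.14]. Speed limits (rad/s): [2.57, 2.57, 3.14, 3.14, 3.14, 3.14].

### API

Orientations are given as a rotation vector (axis times angle).
In Python, from station import ctrl gives the robot as it stands. The module is installed in compiled form; this text tells all that it offers.
- The arm moves only by the tool servo_tool, never from a script. Its argument "increments" is a list that holds one entry, the list of rows, each a list of 5 numbers: the finger opening in cm, from 0 to 8.54, then the shift along the tool's x, y, z in cm, then the turn about the tool's z in degrees. A call has 1 to 5 rows; each row is the pose to reach, as a shift and turn from the pose commanded when the call began, along the tool's axes at that moment; what a row does not reach only later rows make up. A row lasts 1/10 s, in which the tool goes at most 50 mm and 8.59 degrees, less where a joint would pass 70% of its speed; a pose out of reach is approached as far as the arm can. A call with a gripper value outside its range is refused whole. The fingers move at their own pace and stop on an object; "newtons" is the grip in N (left out, the last holds). Time passes only in rows, so rows that repeat a pose let the fingers close. It gives the time, the measured TCP pose, the force, the opening and the grip force at its end, in the units of the state.
- ctrl.get_obs(): the state, without advancing time (a new reading comes with each control period).
- ctrl.get_image(name): name is "scene" or "top"; returns a dict with "img" (400x640x3 uint8, red, green, blue), "fx", "fy", "cx", "cy" (pixels), "rvec" (rotation vector, rad) and "tvec" (3), from world to camera coordinates, as OpenCV has them. Camera axes: x right, y down, z forward; pixel columns grow to the right and rows downward; lengths in m; the calibration is good to about 2 mm. A picture is of the moment at which its call begins. There is no depth.
- ctrl.finish_job(): hands the job in; it is judged then, once.
The state is a dict: "t": time; "q": joint angles; "dq": joint speeds; "effort": joint torques, N m; "tool_pos": TCP position; "tool_rot": TCP orientation; "contact_force": force on the tool from outside, world axes, zero at the start; "wrist_torque": the same for the moment, N m; "opening": finger opening in m; "grip_force": force on a finger pad.
Only numpy, scipy, OpenCV 4.12 (cv2) and the standard library are available. Lean on these libraries where they do the work, as an engineer would, in place of code of your own. Each camera call takes 0.05 s, during which the arm holds its last target. There are 200 camera calls.

### The job

The chain sprocket lies loosely on the upright output shaft of the gearmotor, turned the wrong way for its key. Without lifting or forcing it, push it round with a fingertip until its keyway stands over the key (the yellow paint marks on sprocket and shaft line up), then press its hub straight down until it is fully home on the shaft. Then take the hand away, and leave the other things on the bench alone.

Things in the scene. Friction and masses are not known exactly. Their poses are not given: they have to be found in the camera images.
- sprocket: steel chain sprocket, 168 mm over its 40 teeth, about 0.42 kg. Origin: centre of the hub's underside; z up its axis; +x through the middle of the keyway (yellow paint marks on hub and rim). Starts level, 10 mm above its seat; turns with light friction, stays where left, and is held sideways by the shaft (1 mm play). Pressed off the key it stops on it, 1 to 3 mm down and a little tilted.
- hub_top (a point): centre of the hub's top face, 26 mm above the sprocket's origin. The hub is 60 mm in diameter with a 32 mm bore and one keyway 13 mm wide that reaches 22 mm from the axis; press on the ring-shaped face 16 to 30 mm from the axis.
- window (a point): centre of one of the sprocket's three open windows, 50 mm from its axis along its +x, half-way through the 7 mm thick wheel (6 to 13 mm above the sprocket's origin). Windows are centred at 0, 120 and 240 degrees and reach from 30 to 70 mm from the axis; straight spokes 14 mm wide stand at 60, 180 and 300 degrees and can be pushed sideways by a fingertip. 25 mm of free room below.
- keyway (a point): middle of the keyway at the hub's underside, 18 mm from the sprocket's axis along its +x; it lies on key when the sprocket is home.
- shaft: upright steel output shaft, fixed. Origin on its axis, 80 mm above the bench; z up; +x through the middle of the key. Dark flange (110 mm diameter, top 6 mm above the origin) with a yellow paint mark along +x, seen through the sprocket's windows. The nose, 30 mm diameter, ends 46 mm above the origin (flush with the hub's top face when home) and has a yellow mark on its end on the key's side.
- shaft_seat (a point): centre of the seat (top of the shaft's 44 mm collar), 20 mm above the origin of shaft; the sprocket's origin lies here when it is home.
- key (a point): foot of the brass key, 18 mm from the shaft's axis along the shaft's +x, at seat height. The key is 10 mm wide, 9 mm high with a rounded top, and reaches 20 mm from the axis.
- seal (a joint): how far (m) the black rubber dust seal round the shaft's collar is pushed down: 0 at the start, 0.010 when the sprocket is home. It carries the sprocket just clear of the key, yields to about 11 N (the sprocket's weight of about 4 N included) and stays where it is pushed.
- gearmotor: grey worm gearcase, 136 x 136 mm, 80 mm high, with a blue motor (77 mm diameter, top 82 mm above the bench) that reaches 202 mm out along its own -y. Heavy, fixed. Origin on the bench under the shaft's axis.
- retaining_bolt: loose steel bolt with nut, 80 mm long, lying on the bench: leave alone. Origin at its middle underneath
- wrench: loose adjustable wrench, 197 mm long, lying on the bench: leave alone. Origin at its middle underneath
- oil_can: loose pump oil can, 152 mm high, standing: leave alone. Origin at its middle underneath
- tape_measure: loose yellow tape measure, 62 mm high, standing: leave alone. Origin at its middle underneath
- glue_bottle: loose glue bottle, 176 mm high, standing: leave alone. Origin at its middle underneath
- screwdriver_4: loose blue screwdriver, 245 mm long, lying: leave alone. Origin at its middle underneath

How it is judged:
By the outcome, as a careful person would: the job done as asked, in the order asked, and still so for the second after the job is handed in, with the robot touching nothing.
It also fails if it takes over 58 s, if anything falls off the work surface, if the arm or the gripper's body presses on something with over 40 N, if the wrist force passes 120 N, or if a joint passes its speed limit or range.

## Working session

There is one attempt and no reset: what is moved stays moved. The work goes in short steps, Python scripts to look and compute and a tool call to move; the robot and the scene stay as the last step left them, time stands still between calls to the robot, and variables do not carry over. Pictures are saved under pics/ and viewed, at most 10 in all, crops included, and the job is handed in when it is done.

Besides the shell and the picture viewer there is one more tool, called after "Call:" by a JSON object that holds its "fn" and its "kwargs". servo_tool: Moves the arm, as the interface text tells. Its arguments: {"type":"object","properties":{"increments":{"type":"array"},"newtons":{"type":"number"}},"required":["increments"]}

```bash
mkdir -p pics; cat > h.py <<'E'
import numpy as np, cv2
from station import ctrl
def shot(n,f=None):
    d=ctrl.get_image(n)
    if f: cv2.imwrite('pics/'+f,d['img'][:,:,::-1])
    return d
def ray(d,u,v,z):
    R=cv2.Rodrigues(np.array(d['rvec'],float))[0]; t=np.array(d['tvec'],float).ravel()
    c=-R.T@t; r=R.T@np.array([(u-d['cx'])/d['fx'],(v-d['cy'])/d['fy'],1])
    return c+r*(z-c[2])/r[2]
def proj(d,p):
    K=np.array([[d['fx'],0,d['cx']],[0,d['fy'],d['cy']],[0,0,1.]])
    return cv2.projectPoints(np.array([p],float),np.array(d['rvec'],float),np.array(d['tvec'],float),K,None)[0].ravel()
E
python3 - <<'E'
from h import *
for n in('top','scene'):
    d=shot(n,n+'0.png'); R=cv2.Rodrigues(np.array(d['rvec'],float))[0]
    print(n,d['fx'],-R.T@np.array(d['tvec']).ravel(),R[2])
    m=cv2.inRange(cv2.cvtColor(d['img'],cv2.COLOR_RGB2HSV),(22,120,120),(34,255,255))
    k,l,s,c=cv2.connectedComponentsWithStats(m)
    for i in range(1,k):
        if s[i,4]>3: print(s[i],c[i].round(1))
o=ctrl.get_obs();print(o)
E
```

```text
top 416.010216607122 [ 0.26659211 -0.17975701  1.01365949] [ 0.16277378  0.01946322 -0.98647143]
[341  28  17  11  91] [348.7  32.7]
[355  30  10   8  26] [360.1  33.3]
[205  57  19  18 304] [213.5  66.1]
[433 167   4   5  19] [434.4 168.9]
[420 170   5   4  12] [422.2 171.4]
[453 171   3   5  15] [454. 173.]
[419 186   8  10  56] [422.5 190.7]
[273 203   9   7  38] [276.8 205.8]
[246 204  25  25 337] [257.9 215.8]
scene 402.13444501077794 [-0.05668439 -0.72873384  0.65444762] [ 0.51403172  0.61220326 -0.60081491]
[435 114  23  25 408] [445.9 126.4]
[277 164  20  14 197] [286.4 170.7]
[267 186  35  29 472] [283.1 199.5]
[428 231   5   3  11] [430. 232.]
[445 250   4   3   9] [446.3 251.1]
[405 256   5   4  14] [407.2 257.8]
{'t': 0.1, 'q': array([ 1.22800406e+00,  5.32974832e-02,  1.61416113e+00,  1.62541200e-05,
        1.47600154e+00, -1.19015159e-01]), 'dq': array([-3.46986847e-04,  1.02394645e-03, -5.61539843e-03, -6.44461525e-04,
       -1.32243293e-03,  9.84109844e-05]), 'effort': array([ 4.23509914e-05, -3.94899988e+01, -3.71363425e+01, -1.17163440e-04,
        3.86559666e-03, -5.78669699e-06]), 'tool_pos': array([0.13852159, 0.60891253, 0.24917916]), 'tool_rot': array([-3.50728098e-01, -3.12150636e+00,  2.84938096e-03]), 'contact_force': array([-0.72827482, -0.29377321, -0.05520719]), 'wrist_torque': array([ 0.01100977,  0.00615803, -0.05318499]), 'grip_force': 0.0, 'opening': 0.08552531042536946}
```

View pics/top0.png

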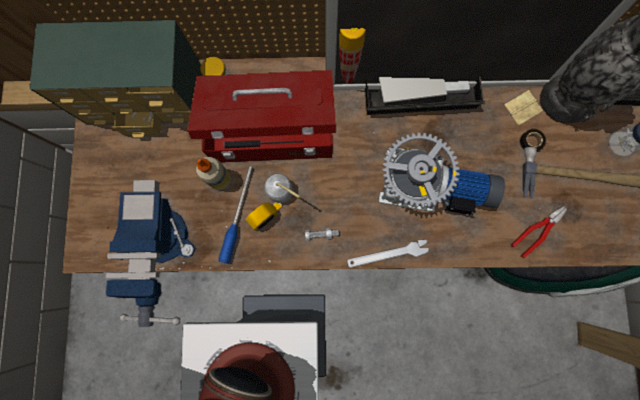

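View pics/scene0.png

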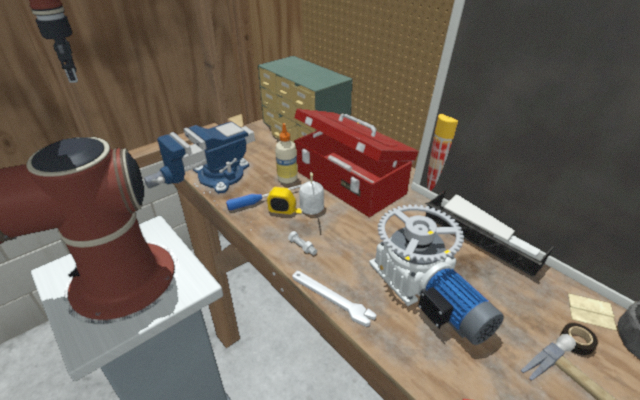

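The top view shows the sprocket near pixel (421,171), the motor to its right, and yellow marks at (434,169), (454,173), (422,171) and (422,191). Next I'll zoom in and compute world positions.

```bash
python3 - <<'E'
from h import *
d=shot('top'); s=shot('scene')
a=cv2.resize(d['img'][125:220,375:515],None,fx=5.6,fy=5.6,interpolation=cv2.INTER_CUBIC)[:, :,::-1]
b=cv2.resize(s['img'][200:300,360:500],None,fx=5.6,fy=5.6,interpolation=cv2.INTER_CUBIC)[:, :,::-1]
cv2.imwrite('pics/c1.png',a); cv2.imwrite('pics/c2.png',b)
for (n,u,v,z) in [('hub',434.4,168.9,.136),('rim',454,173,.123),('nose',422.2,171.4,.126),('flange',422.5,190.7,.086)]: print(n,ray(d,u,v,z).round(4))
for (n,u,v,z) in [('a hub?',430,232,.136),('a nose?',430,232,.126),('b',446.3,251.1,.123),('c rim',407.2,257.8,.123),('c fl',407.2,257.8,.086)]: print(n,ray(s,u,v,z).round(4))
E
```

```text
hub [ 0.4816 -0.4206  0.136 ]
rim [ 0.4749 -0.4661  0.123 ]
nose [ 0.4789 -0.3966  0.126 ]
flange [ 0.4438 -0.4047  0.086 ]
a hub? [ 0.4825 -0.4195  0.136 ]
a nose? [ 0.4929 -0.4135  0.126 ]
b [ 0.4753 -0.465   0.123 ]
c rim [ 0.4061 -0.4287  0.123 ]
c fl [ 0.4383 -0.4078  0.086 ]
```

View pics/c1.png

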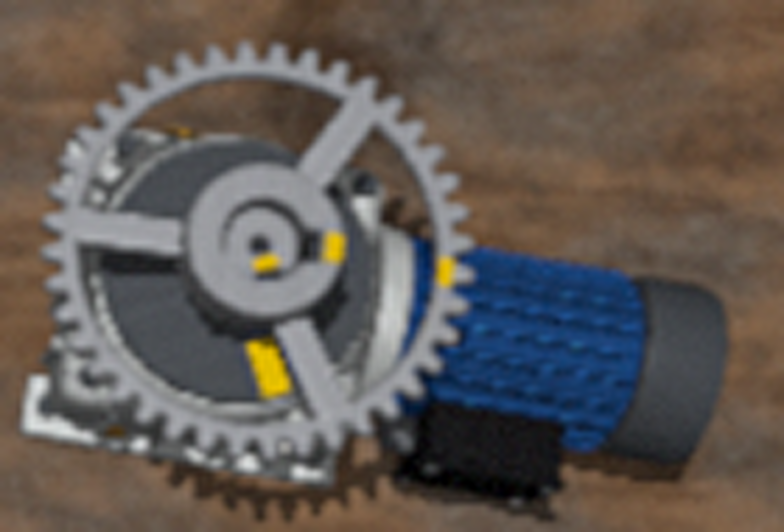

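View pics/c2.png

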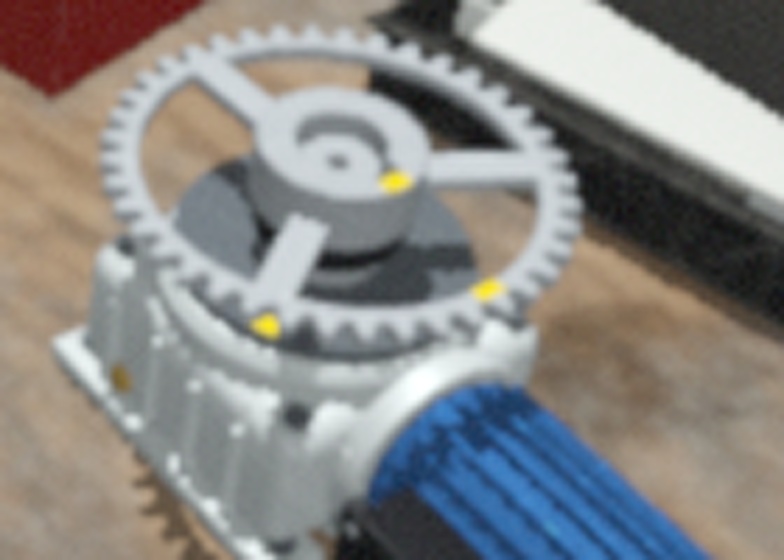

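The crops show the rim and hub yellow marks pointing about -y. The nose and flange marks point about -x, so the sprocket has to turn clockwise by about 70°. I'll get the centre and the angles.

```bash
python3 - <<'E'
from h import *
d=shot('top'); s=shot('scene')
A=lambda x,y:(375+(x+.5)/5.6-.5,125+(y+.5)/5.6-.5)
B=lambda x,y:(360+(x+.5)/5.6-.5,200+(y+.5)/5.6-.5)
C=[ray(d,*A(264,240),.136),ray(d,*A(259,244),.1195),ray(s,*B(342,143),.136),ray(s,*B(341,186),.1195)]
for c in C: print(c.round(4))
c=np.mean(C,0)
def ang(p): v=p-c; return np.degrees(np.arctan2(v[1],v[0])).round(1),np.hypot(v[0],v[1]).round(4)
for n,u,v,z in [('hub',434.4,168.9,.136),('rim',454,173,.123),('nose',422.2,171.4,.126),('flange',422.5,190.7,.086)]: print(n,ang(ray(d,u,v,z)))
print('rim s',ang(ray(s,446.3,251.1,.123)),'hub s',ang(ray(s,430,232,.136)))
print('spokes',[ang(ray(d,*A(x,y),.123)) for x,y in((115,230),(345,125),(320,380))])
print('flange inner/outer',[ang(ray(d,*A(x,y),.086)) for x,y in((262,345),(275,393))])
E
```

```text
[ 0.4853 -0.3936  0.136 ]
[ 0.4878 -0.3956  0.1195]
[ 0.4852 -0.3948  0.136 ]
[ 0.4834 -0.3988  0.1195]
hub (np.float64(-98.8), np.float64(0.0252))
rim (np.float64(-98.5), np.float64(0.0711))
nose (np.float64(-172.3), np.float64(0.0066))
flange (np.float64(-167.9), np.float64(0.0426))
rim s (np.float64(-98.3), np.float64(0.07)) hub s (np.float64(-96.9), np.float64(0.024))
spokes [(np.float64(81.9), np.float64(0.0573)), (np.float64(-35.7), np.float64(0.0604)), (np.float64(-159.6), np.float64(0.0564))]
flange inner/outer [(np.float64(-167.4), np.float64(0.032)), (np.float64(-167.7), np.float64(0.0522))]
```

Call:
{"fn": "servo_tool", "kwargs": {"increments": [[[0,0,0,-4,-12.8],[0,0,0,-4,-12.8],[0,0,0,-4,-12.8],[0,0,0,-4,-12.8]]]}}

```text
t: 0.7
tool_pos: [0.1386, 0.609, 0.2894]
tool_rot: [-0.003, -3.141, 0.002]
contact_force: [0.4, -0.7, 0.3]
opening: 0.0282
grip_force: 0.0
```

Call:
{"fn": "servo_tool", "kwargs": {"increments": [[[0,-14,-18,0,0],[0,-14,-18,0,0],[0,-14,-18,0,0],[0,-14,-18,0,0],[0,-14,-18,0,0]]]}}

```text
t: 1.2
tool_pos: [0.2797, 0.4265, 0.2888]
tool_rot: [-0.006, -3.141, 0.004]
contact_force: [0.6, 0.1, 0.8]
opening: 0.0004
grip_force: 0.0
```

Call:
{"fn": "servo_tool", "kwargs": {"increments": [[[0,-14,-18,0,0],[0,-14,-18,0,0],[0,-14,-18,0,0],[0,-14,-18,0,0],[0,-14,-18,0,0]]]}}

```text
t: 1.7
tool_pos: [0.4196, 0.2463, 0.2889]
tool_rot: [-0.007, -3.14, 0.002]
contact_force: [0.2, 0.2, -0.4]
opening: 0.0003
grip_force: 0.0
```

Call:
{"fn": "servo_tool", "kwargs": {"increments": [[[0,-2,-24,0,0],[0,-2,-24,0,0],[0,-2,-24,0,0],[0,-2,-24,0,0],[0,-2,-24,0,0]]]}}

```text
t: 2.2
tool_pos: [0.4377, 0.007, 0.289]
tool_rot: [-0.005, -3.14, 0.0]
contact_force: [0.9, 0.6, -0.5]
opening: -0.0003
grip_force: 0.0
```

Call:
{"fn": "servo_tool", "kwargs": {"increments": [[[0,-2,-24,0,0],[0,-2,-24,0,0],[0,-2,-24,0,0],[0,-2,-24,0,0],[0,-2,-24,0,0]]]}}

```text
t: 2.7
tool_pos: [0.4575, -0.2331, 0.2888]
tool_rot: [-0.005, -3.14, -0.002]
contact_force: [0.9, 0.2, -0.3]
opening: -0.0
grip_force: 0.0
```

Call:
{"fn": "servo_tool", "kwargs": {"increments": [[[0,0,-5,0,8.5],[0,0,-10,2,17],[0,0,-12.1,5,25.5],[0,0,-12.1,8,34],[0,0,-12.1,10,42]]]}}

```text
t: 3.2
tool_pos: [0.4565, -0.3514, 0.1858]
tool_rot: [-1.138, -2.922, -0.004]
contact_force: [-1.0, -0.0, -0.2]
opening: 0.0003
grip_force: 0.0
```

Call:
{"fn": "servo_tool", "kwargs": {"increments": [[[0,0,0,0,8],[0,0,0,0,13],[0,0,0,1,13]]]}}

```text
t: 3.5
tool_pos: [0.4584, -0.3519, 0.18]
tool_rot: [1.452, 2.785, -0.0]
contact_force: [0.4, 1.1, 0.0]
opening: -0.0005
grip_force: 0.0
```

```bash
python3 - <<'E'
from h import *
d=shot('top'); s=shot('scene'); print(ctrl.get_obs()['tool_pos'],ctrl.get_obs()['q'].round(2))
a=cv2.resize(d['img'][125:220,375:475],None,fx=4,fy=4,interpolation=cv2.INTER_CUBIC)[:, :,::-1]
b=cv2.resize(s['img'][180:275,360:460],None,fx=4,fy=4,interpolation=cv2.INTER_CUBIC)[:, :,::-1]
cv2.imwrite('pics/d1.png',np.hstack([a,b]))
E
```

```text
[ 0.45724656 -0.35064453  0.17744953] [-0.78 -0.    1.79 -0.    1.36 -1.4 ]
```

View pics/d1.png

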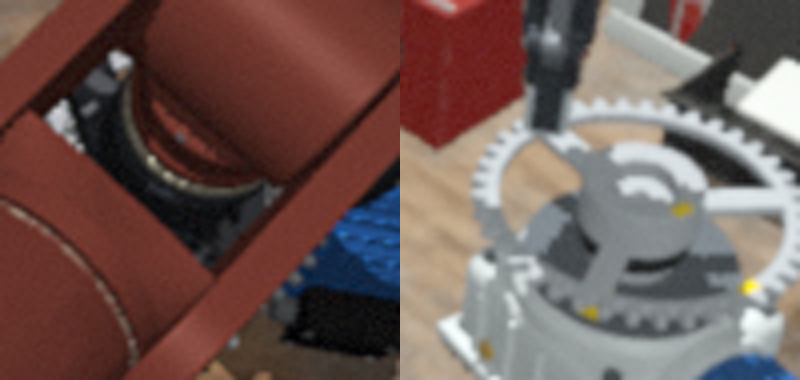

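The scene view shows the fingertip (crop (548,130)) still about 40 mm above the wheel, next to the left spoke. I'll lower it in steps.

Call:
{"fn": "servo_tool", "kwargs": {"increments": [[[0,0,0,1.2,0],[0,0,0,2.4,0],[0,0,0,3,0],[0,0,0,3.5,0],[0,0,0,3.5,0]]]}}

```text
t: 4.1
tool_pos: [0.4579, -0.3513, 0.1441]
tool_rot: [-1.45, -2.785, -0.001]
contact_force: [-1.4, 0.3, 0.4]
opening: 0.0001
grip_force: 0.0
```

Call:
{"fn": "servo_tool", "kwargs": {"increments": [[[0,0,0,0.5,0],[0,0,0,1,0],[0,0,0,1.5,0],[0,0,0,2,0],[0,0,0,2,0]]]}}

```text
t: 4.6
tool_pos: [0.4579, -0.3513, 0.1242]
tool_rot: [-1.45, -2.785, -0.001]
contact_force: [0.0, -0.9, 0.4]
opening: 0.0
grip_force: 0.0
```

Call:
{"fn": "servo_tool", "kwargs": {"increments": [[[0,-0.11,0.47,0,5],[0,-0.19,0.91,0,10],[0,-0.31,1.34,0,15],[0,-0.43,1.67,0,19],[0,-0.58,2.0,0,23]]]}}

```text
t: 5.1
tool_pos: [0.4781, -0.345, 0.1254]
tool_rot: [-1.981, -2.438, 0.0]
contact_force: [-0.4, 0.5, 0.2]
opening: -0.0001
grip_force: 0.4
```

```bash
cat >> h.py <<'E'
c=np.array([.4855,-.395])
def marks():
    s=shot('scene'); hsv=cv2.cvtColor(s['img'],cv2.COLOR_RGB2HSV)
    m=cv2.inRange(hsv,(20,90,70),(36,255,255)); k,l,st,ce=cv2.connectedComponentsWithStats(m)
    for i in range(1,k):
        if st[i,4]>2 and 360<ce[i][0]<480 and 195<ce[i][1]<300:
            out=[]
            for n,z in(('hub',.136),('rim',.123),('flange',.086)):
                v=ray(s,*ce[i],z)[:2]-c; out.append((n,round(float(np.degrees(np.arctan2(v[1],v[0]))),1),round(float(np.hypot(*v))*1e3,1)))
            print(ce[i].round(1),st[i,4],out)
    o=ctrl.get_obs(); v=o['tool_pos'][:2]-c; print('tool ang',np.degrees(np.arctan2(v[1],v[0])).round(1),np.hypot(*v).round(4),o['contact_force'].round(1), 'psi',np.degrees(2*np.arctan2(*o['tool_rot'][[1,0]]))%360)
    return s
E
python3 -c "
from h import *
marks()"
```

```text
[429.2 232.2] 13 [('hub', -100.6, 24.2), ('rim', -60.7, 18.4), ('flange', 7.3, 47.8)]
[442.9 252.8] 12 [('hub', -112.8, 81.4), ('rim', -105.2, 71.0), ('flange', -70.4, 53.1)]
[408.3 258. ] 9 [('hub', -154.5, 99.2), ('rim', -155.7, 85.8), ('flange', -162.3, 48.2)]
[381. 267.] 7 [('hub', -169.8, 145.3), ('rim', -172.3, 134.2), ('flange', 177.8, 104.6)]
tool ang 97.9 0.0505 [ 0.8  0.6 -0.4] psi 101.73009139108036
```

Call:
{"fn": "servo_tool", "kwargs": {"increments": [[[0,-0.05,0.53,0,6],[0,-0.16,1.05,0,12],[0,-0.33,1.56,0,18],[0,-0.55,2.05,0,24],[0,-0.81,2.51,0,30]]]}}

```text
t: 5.65
tool_pos: [0.5043, -0.3477, 0.1253]
tool_rot: [-2.544, -1.842, 0.0]
contact_force: [-0.7, 0.5, 0.4]
opening: -0.0001
grip_force: 0.3
```

```bash
python3 -c "
from h import *
marks()"
```

```text
[422.  232.9] 15 [('hub', -136.2, 23.3), ('rim', -114.2, 9.0), ('flange', 23.2, 36.8)]
[406.3 257.2] 19 [('hub', -156.8, 98.7), ('rim', -158.3, 85.4), ('flange', -167.4, 48.3)]
[423.6 254.9] 17 [('hub', -138.3, 83.7), ('rim', -136.0, 70.2), ('flange', -119.4, 33.2)]
[381. 267.] 7 [('hub', -169.8, 145.3), ('rim', -172.3, 134.2), ('flange', 177.8, 104.6)]
tool ang 67.5 0.0509 [-0.1 -0.2 -0.1] psi 71.6593099131904
```

Call:
{"fn": "servo_tool", "kwargs": {"increments": [[[0,-0.05,0.53,0,6],[0,-0.16,1.05,0,12],[0,-0.33,1.56,0,18],[0,-0.51,1.97,0,23],[0,-0.67,2.28,0,27]]]}}

```text
t: 6.2
tool_pos: [0.5238, -0.3612, 0.1253]
tool_rot: [-2.902, -1.201, 0.0]
contact_force: [-0.5, 0.0, 0.0]
opening: -0.0006
grip_force: 0.3
```

```bash
python3 -c "
from h import *
s=marks()
a=s['img'][190:290,360:480,::-1]
cv2.imwrite('pics/e1.png',cv2.resize(a,None,fx=6,fy=6,interpolation=cv2.INTER_CUBIC))"
```

```text
[416.8 231.4] 20 [('hub', -162.1, 22.1), ('rim', 170.1, 8.1), ('flange', 40.3, 38.3)]
[406.5 251.1] 14 [('hub', -159.6, 83.6), ('rim', -162.1, 70.1), ('flange', 179.6, 33.7)]
[406.3 257.3] 18 [('hub', -156.7, 99.0), ('rim', -158.3, 85.7), ('flange', -167.3, 48.6)]
[381. 267.] 7 [('hub', -169.8, 145.3), ('rim', -172.3, 134.2), ('flange', 177.8, 104.6)]
tool ang 40.9 0.0511 [-1.1  0.   0.4] psi 44.86362902485876
```

View pics/e1.png

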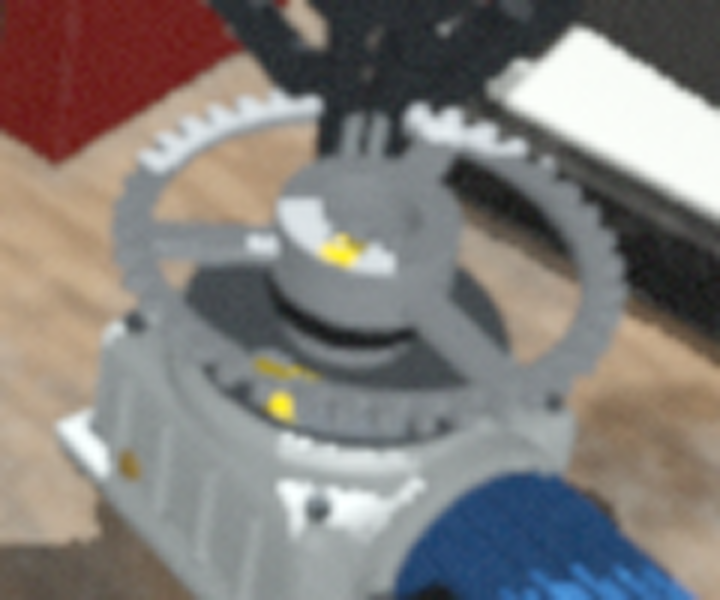

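The rim mark is at (406.5,251) and the hub mark at (417,231), both at -162°. The flange mark at (406,257) gives -167.5°, so about 5.5° remains.

Call:
{"fn": "servo_tool", "kwargs": {"increments": [[[0,-0.02,0.25,0,2.8],[0,-0.05,0.49,0,5.5],[0,-0.05,0.49,0,5.5]]]}}

```text
t: 6.55
tool_pos: [0.527, -0.3651, 0.1254]
tool_rot: [2.955, 1.065, 0.0]
contact_force: [-0.4, 0.3, -0.3]
opening: 0.0002
grip_force: 0.0
```

Call:
{"fn": "servo_tool", "kwargs": {"increments": [[[0,0,-0.5,0,0],[0,0,-0.8,-1,0],[0,0,-0.8,-4,0],[0,0,-0.8,-7,0],[0,0,-0.8,-9,0]]]}}

```text
t: 7.05
tool_pos: [0.5224, -0.359, 0.219]
tool_rot: [2.953, 1.062, 0.003]
contact_force: [0.2, -1.1, 0.5]
opening: -0.0001
grip_force: 0.0
```

```bash
python3 -c "
from h import *
s=marks()
print(ctrl.get_obs()['q'].round(2))"
```

```text
[415.1 231.2] 19 [('hub', -169.8, 23.3), ('rim', 157.2, 10.7), ('flange', 45.5, 38.8)]
[401.7 249.1] 13 [('hub', -166.2, 83.3), ('rim', -170.2, 70.3), ('flange', 164.1, 37.9)]
[407.8 257.8] 13 [('hub', -155.1, 99.0), ('rim', -156.4, 85.7), ('flange', -163.8, 48.2)]
[381. 267.] 7 [('hub', -169.8, 145.3), ('rim', -172.3, 134.2), ('flange', 177.8, 104.6)]
tool ang 42.5 0.0517 [ 1.4 -0.3  2.9] psi 39.55864758548273
[-0.72  0.09  1.62 -0.    1.42  0.16]
```

Call:
{"fn": "servo_tool", "kwargs": {"increments": [[[0,12.3,-21.7,-2,0],[0,12.3,-21.7,-2,0],[0,12.3,-21.7,-2,0],[0,12.3,-21.7,-2,0],[0,12.3,-21.7,-2,0]]]}}

```text
t: 7.6
tool_pos: [0.4779, -0.1114, 0.2352]
tool_rot: [-2.957, -1.062, -0.0]
contact_force: [0.1, 0.8, 0.6]
opening: -0.0001
grip_force: 0.0
```

```bash
python3 - <<'E'
from h import *
s=marks()
d=shot('top')
cv2.imwrite('pics/f1.png',cv2.resize(d['img'][125:220,375:475,::-1],None,fx=6,fy=6,interpolation=cv2.INTER_CUBIC))
m=cv2.inRange(cv2.cvtColor(d['img'],cv2.COLOR_RGB2HSV),(20,100,80),(36,255,255))
k,l,st,ce=cv2.connectedComponentsWithStats(m)
for i in range(1,k):
    if st[i,4]>2 and 370<ce[i][0]<480 and 120<ce[i][1]<225:
        print(ce[i].round(1),st[i,4],[(n,round(float(np.degrees(np.arctan2(v[1],v[0]))),1),round(float(np.hypot(*v))*1e3,1)) for n,z in(('hub',.136),('rim',.123),('nose',.126),('flange',.086)) for v in [ray(d,*ce[i],z)[:2]-c]])
E
```

```text
[415.4 231.2] 19 [('hub', -168.5, 23.0), ('rim', 159.0, 10.2), ('flange', 44.5, 38.7)]
[401.8 249.3] 15 [('hub', -165.9, 83.8), ('rim', -169.8, 70.8), ('flange', 165.1, 38.1)]
[407.8 257.8] 13 [('hub', -155.1, 99.0), ('rim', -156.4, 85.7), ('flange', -163.8, 48.2)]
[381. 267.] 7 [('hub', -169.8, 145.3), ('rim', -172.3, 134.2), ('flange', 177.8, 104.6)]
tool ang 91.7 0.2896 [ 2.6  4.5 -0.6] psi 39.812535227660874
[422.1 171.6] 15 [('hub', 173.0, 9.5), ('rim', -162.3, 6.6), ('nose', -169.7, 7.2), ('flange', -77.2, 11.3)]
[425.2 178.8] 24 [('hub', -169.5, 25.8), ('rim', -160.5, 23.9), ('nose', -162.7, 24.3), ('flange', -129.8, 22.4)]
[422.5 190.1] 63 [('hub', 177.2, 50.0), ('rim', -179.1, 47.4), ('nose', 180.0, 48.0), ('flange', -166.5, 41.5)]
[428.5 200.8] 13 [('hub', -172.9, 73.9), ('rim', -170.0, 72.2), ('nose', -170.7, 72.6), ('flange', -161.3, 68.6)]
```

View pics/f1.png

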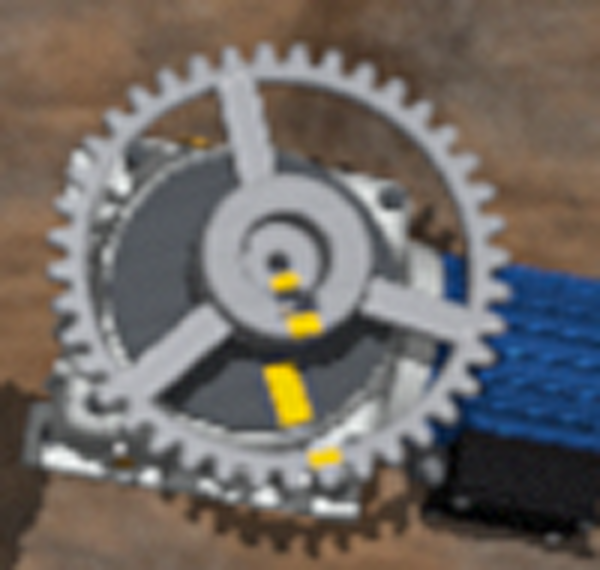

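The marks nearly line up in the top view. The sprocket looks about 2° past the flange mark, so I'll measure the mark directions without relying on the centre estimate.

```bash
python3 - <<'E'
from h import *
F=[];H=[]
for _ in range(4):
    d=shot('top'); m=cv2.inRange(cv2.cvtColor(d['img'],cv2.COLOR_RGB2HSV),(20,100,80),(36,255,255))
    k,l,st,ce=cv2.connectedComponentsWithStats(m)
    i=l[190,422]; ys,xs=np.where(l==i)
    P=np.array([ray(d,x,y,.086)[:2] for x,y in zip(xs,ys)]); vx,vy,x0,y0=cv2.fitLine(P.astype(np.float32),cv2.DIST_L2,0,.001,.001).ravel()
    F.append((np.degrees(np.arctan2(vy,vx)),x0,y0))
    h=ray(d,*ce[l[179,425]],.136)[:2]; r=ray(d,*ce[l[201,428]],.123)[:2]; v=r-h
    H.append(np.degrees(np.arctan2(v[1],v[0])))
    n=ray(d,*ce[l[172,422]],.126)[:2]; f=P.mean(0)-n
    print(F[-1],H[-1],'nose->flange',np.degrees(np.arctan2(f[1],f[0])))
E
```

```text
(np.float32(14.397176), np.float32(0.44519177), np.float32(-0.40468606)) -170.36247105447296 nose->flange -165.8247447089419
(np.float32(14.397176), np.float32(0.44519177), np.float32(-0.40468606)) -170.36247105447296 nose->flange -165.8247447089419
(np.float32(14.397176), np.float32(0.44519177), np.float32(-0.40468606)) -170.36247105447296 nose->flange -165.8247447089419
(np.float32(14.397176), np.float32(0.44519177), np.float32(-0.40468606)) -170.36247105447296 nose->flange -165.8247447089419
```

Call:
{"fn": "servo_tool", "kwargs": {"increments": [[[0,-14.7,18.1,0,-8],[0,-14.7,18.1,0,-16],[0,-14.7,18.1,0,-24],[0,-14.7,18.1,0,-32],[0,-14.7,18.1,0,-40]]]}}

```text
t: 8.4
tool_pos: [0.4794, -0.3508, 0.2347]
tool_rot: [-2.413, -2.011, 0.001]
contact_force: [0.4, 1.0, -0.0]
opening: 0.0001
grip_force: 0.0
```

Call:
{"fn": "servo_tool", "kwargs": {"increments": [[[0,0,0,1,-8],[0,0,0,2,-16],[0,0,0,3,-23],[0,0,0,4,-23],[0,0,0,4,-23]]]}}

```text
t: 8.9
tool_pos: [0.4793, -0.3468, 0.1927]
tool_rot: [-1.969, -2.442, -0.0]
contact_force: [-1.5, 0.1, 0.4]
opening: 0.0
grip_force: 0.0
```

Call:
{"fn": "servo_tool", "kwargs": {"increments": [[[0,0,0,2,0],[0,0,0,4,0],[0,0,0,5.5,0],[0,0,0,6.8,0],[0,0,0,6.8,0]]]}}

```text
t: 9.4
tool_pos: [0.4795, -0.3457, 0.125]
tool_rot: [-1.965, -2.446, -0.0]
contact_force: [-1.0, 0.5, 0.3]
opening: -0.0002
grip_force: 0.0
```

Call:
{"fn": "servo_tool", "kwargs": {"increments": [[[0,0.1,-0.3,0,0],[0,0.1,-0.5,0,0],[0,0.1,-0.7,0,0],[0,0.1,-0.8,0,0]]]}}

```text
t: 9.8
tool_pos: [0.4727, -0.3476, 0.1283]
tool_rot: [1.966, 2.448, 0.0]
contact_force: [0.4, 0.4, 0.3]
opening: 0.0001
grip_force: 0.3
```

```bash
python3 -c "
from h import *
s=marks()"
```

```text
[416.1 231.4] 18 [('hub', -165.0, 22.9), ('rim', 165.7, 9.3), ('flange', 42.5, 38.1)]
[402.9 249.6] 14 [('hub', -164.5, 83.4), ('rim', -168.2, 70.3), ('flange', 167.7, 36.7)]
[410.  251.5] 6 [('hub', -155.5, 81.7), ('rim', -157.1, 67.9), ('flange', -170.3, 29.6)]
[404. 257.] 3 [('hub', -159.0, 100.2), ('rim', -160.9, 87.0), ('flange', -171.8, 50.7)]
[408.7 258.7] 3 [('hub', -154.0, 100.6), ('rim', -155.0, 87.3), ('flange', -160.9, 49.6)]
[381. 267.] 7 [('hub', -169.8, 145.3), ('rim', -172.3, 134.2), ('flange', 177.8, 104.6)]
tool ang 105.2 0.0492 [0.6 0.  0.3] psi 102.46510494705657
```

Call:
{"fn": "servo_tool", "kwargs": {"increments": [[[0,0,-0.05,0,0],[0,0,-0.1,0,0],[0,0,-0.14,0,0],[0,0,-0.14,0,0]]]}}

```text
t: 10.25
tool_pos: [0.4711, -0.3476, 0.1272]
tool_rot: [-1.967, -2.45, 0.0]
contact_force: [0.6, 0.6, 0.0]
opening: 0.0001
grip_force: 0.2
```

```bash
python3 -c "
from h import *
s=marks()"
```

```text
[416.1 231.4] 18 [('hub', -165.0, 22.9), ('rim', 165.7, 9.3), ('flange', 42.5, 38.1)]
[403.6 250.3] 12 [('hub', -163.3, 84.4), ('rim', -166.6, 71.2), ('flange', 171.3, 36.7)]
[410.  251.5] 6 [('hub', -155.5, 81.7), ('rim', -157.1, 67.9), ('flange', -170.3, 29.6)]
[404.5 257. ] 6 [('hub', -158.5, 99.8), ('rim', -160.4, 86.6), ('flange', -170.9, 50.1)]
[381. 267.] 7 [('hub', -169.8, 145.3), ('rim', -172.3, 134.2), ('flange', 177.8, 104.6)]
tool ang 106.9 0.0496 [ 0.3  0.4 -0.6] psi 102.47959155447757
```

Call:
{"fn": "servo_tool", "kwargs": {"increments": [[[0,0,0.3,0,0],[0,0,0.5,-1,0],[0,0,0.5,-4,0],[0,0,0.5,-7,0],[0,0,0.5,-9,0]]]}}

```text
t: 10.8
tool_pos: [0.4769, -0.3471, 0.2207]
tool_rot: [1.964, 2.447, -0.001]
contact_force: [0.1, -0.7, 0.3]
opening: -0.0002
grip_force: 0.0
```

```bash
python3 - <<'E'
from h import *
s=marks(); o=ctrl.get_obs(); p=o['tool_pos']; R=cv2.Rodrigues(o['tool_rot'])[0]
for n,q in(('centre',[*c,p[2]]),('away',[.46,-.11,.24])): print(n,(R.T@(np.array(q)-p)*100).round(2))
E
```

```text
[416.4 231.4] 20 [('hub', -163.8, 22.6), ('rim', 167.4, 8.8), ('flange', 41.5, 38.1)]
[403.3 250.4] 15 [('hub', -163.5, 84.8), ('rim', -166.8, 71.6), ('flange', 171.1, 37.3)]
[410.5 251.5] 4 [('hub', -154.9, 81.3), ('rim', -156.4, 67.5), ('flange', -168.7, 29.0)]
[404.5 257. ] 6 [('hub', -158.5, 99.8), ('rim', -160.4, 86.6), ('flange', -170.9, 50.1)]
[381. 267.] 7 [('hub', -169.8, 145.3), ('rim', -172.3, 134.2), ('flange', 177.8, 104.6)]
tool ang 99.0 0.0474 [ 1.7 -1.   3.1] psi 102.48802114127862
centre [-4.73 -0.29  0.03]
away [23.63  3.4  -1.72]
```

Call:
{"fn": "servo_tool", "kwargs": {"increments": [[[3.4,-2,-0.1,0,8.5],[3.4,-4.7,-0.3,0,17],[3.4,-4.7,-0.3,0,25.5],[3.4,-4.7,-0.3,0,34],[3.4,-4.7,-0.3,0,42]]]}}

```text
t: 11.35
tool_pos: [0.4832, -0.3931, 0.2168]
tool_rot: [-2.718, -1.573, 0.0]
contact_force: [0.1, -1.3, -0.9]
opening: 0.0341
grip_force: 0.0
```

Call:
{"fn": "servo_tool", "kwargs": {"increments": [[[3.4,0,0,0,8.5],[3.4,0,0,0,17],[3.4,0,0,1,25.5],[3.4,0,0,2,34],[3.4,0,0,3,42]]]}}

```text
t: 11.85
tool_pos: [0.4833, -0.3929, 0.1867]
tool_rot: [-3.102, -0.495, 0.0]
contact_force: [-0.4, 0.6, 0.8]
opening: 0.0344
grip_force: 0.0
```

Call:
{"fn": "servo_tool", "kwargs": {"increments": [[[3.4,0,0,0.5,5.5],[3.4,0,0,1,5.5],[3.4,0,0,1,5.5]]]}}

```text
t: 12.15
tool_pos: [0.4829, -0.3926, 0.1762]
tool_rot: [-3.12, -0.358, 0.002]
contact_force: [-0.3, 0.7, 0.0]
opening: 0.0339
grip_force: 0.0
```

```bash
python3 - <<'E'
from h import *
s=marks(); o=ctrl.get_obs(); p=o['tool_pos']; R=cv2.Rodrigues(o['tool_rot'])[0]
print(p,o['opening'],o['contact_force'],(R.T@(np.array([*c,p[2]])-p)*100).round(2))
cv2.imwrite('pics/g1.png',cv2.resize(s['img'][170:290,360:500,::-1],None,fx=5,fy=5,interpolation=cv2.INTER_CUBIC))
E
```

```text
[416.1 231.4] 18 [('hub', -165.0, 22.9), ('rim', 165.7, 9.3), ('flange', 42.5, 38.1)]
[403.5 250.3] 17 [('hub', -163.4, 84.3), ('rim', -166.7, 71.1), ('flange', 171.1, 36.7)]
[404.5 257. ] 6 [('hub', -158.5, 99.8), ('rim', -160.4, 86.6), ('flange', -170.9, 50.1)]
[381. 267.] 7 [('hub', -169.8, 145.3), ('rim', -172.3, 134.2), ('flange', 177.8, 104.6)]
tool ang 137.8 0.0032 [ 0.  -0.6 -0. ] psi 13.07919428254695
[ 0.48311624 -0.39284024  0.17680741] 0.034072641176929916 [ 0.0014068  -0.61376364 -0.03775788] [ 0.18  0.26 -0.  ]
```

View pics/g1.png

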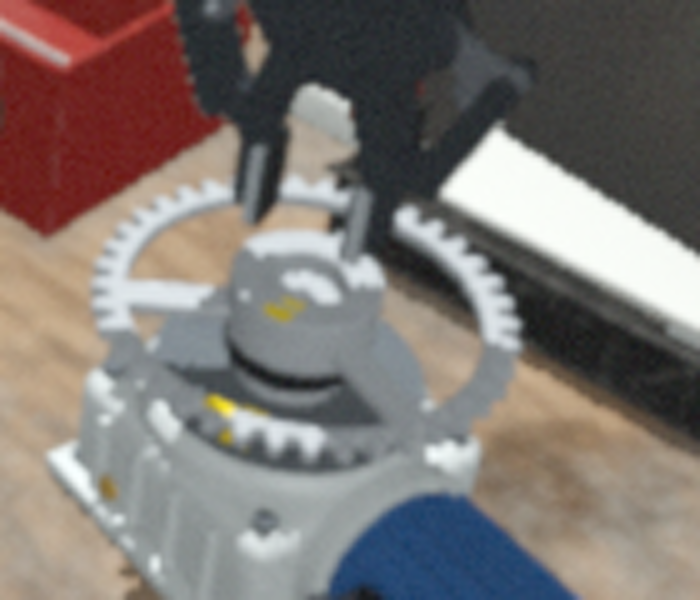

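Both fingertips hang over the hub ring, near crop (255,200) and (355,240), clear of the keyway mark at (283,310). I'll centre on the hub and lower until contact.

Call:
{"fn": "servo_tool", "kwargs": {"increments": [[[3.4,0.18,0.26,0.5,0],[3.4,0.18,0.26,1.0,0],[3.4,0.18,0.26,1.5,0],[3.4,0.18,0.26,1.8,0],[3.4,0.18,0.26,2.0,0]]]}}

```text
t: 12.7
tool_pos: [0.4854, -0.395, 0.1566]
tool_rot: [-3.121, -0.355, 0.001]
contact_force: [0.5, 0.6, 0.2]
opening: 0.0338
grip_force: 0.0
```

Call:
{"fn": "servo_tool", "kwargs": {"increments": [[[3.4,0,0,0.1,0],[3.4,0,0,0.2,0],[3.4,0,0,0.3,0],[3.4,0,0,0.4,0],[3.4,0,0,0.4,0]]]}}

```text
t: 13.2
tool_pos: [0.4858, -0.3953, 0.1542]
tool_rot: [3.121, 0.355, 0.001]
contact_force: [0.1, 1.1, 3.6]
opening: 0.0338
grip_force: 1.9
```

Call:
{"fn": "servo_tool", "kwargs": {"increments": [[[3.4,0,0,0.1,0],[3.4,0,0,0.2,0],[3.4,0,0,0.3,0],[3.4,0,0,0.4,0],[3.4,0,0,0.4,0]]]}}

```text
t: 13.7
tool_pos: [0.4859, -0.3954, 0.1509]
tool_rot: [3.121, 0.355, 0.001]
contact_force: [-2.2, 2.6, 7.3]
opening: 0.0342
grip_force: 3.4
```

```bash
python3 -c "
from h import *
s=marks()"
```

```text
[418.6 230.4] 5 [('hub', -155.7, 17.5), ('rim', 159.7, 2.9), ('flange', 34.9, 42.5)]
[414.9 233.1] 12 [('hub', -164.7, 28.5), ('rim', 177.4, 14.6), ('flange', 47.3, 32.6)]
[407.  251.9] 25 [('hub', -158.7, 85.2), ('rim', -160.9, 71.7), ('flange', -177.0, 34.7)]
[404.5 257.5] 4 [('hub', -158.3, 101.0), ('rim', -160.1, 87.8), ('flange', -170.1, 51.3)]
[381. 267.] 7 [('hub', -169.8, 145.3), ('rim', -172.3, 134.2), ('flange', 177.8, 104.6)]
tool ang -46.0 0.0006 [-2.5  2.6  7.2] psi 12.98436358957665
```

Call:
{"fn": "servo_tool", "kwargs": {"increments": [[[3.4,0,0,0.1,0],[3.4,0,0,0.2,0],[3.4,0,0,0.3,0],[3.4,0,0,0.4,0],[3.4,0,0,0.4,0]]]}}

```text
t: 14.25
tool_pos: [0.486, -0.3955, 0.147]
tool_rot: [3.12, 0.355, 0.001]
contact_force: [-1.9, 2.0, 7.2]
opening: 0.034
grip_force: 3.4
```

Call:
{"fn": "servo_tool", "kwargs": {"increments": [[[3.4,0,0,0.1,0],[3.4,0,0,0.2,0],[3.4,0,0,0.3,0],[3.4,0,0,0.4,0],[3.4,0,0,0.4,0]]]}}

```text
t: 14.75
tool_pos: [0.4863, -0.3957, 0.1442]
tool_rot: [3.12, 0.355, 0.002]
contact_force: [-2.7, 3.2, 11.3]
opening: 0.0339
grip_force: 5.5
```

Call:
{"fn": "servo_tool", "kwargs": {"increments": [[[3.4,0,0,0.1,0],[3.4,0,0,0.2,0],[3.4,0,0,0.2,0]]]}}

```text
t: 15.05
tool_pos: [0.4869, -0.3961, 0.1441]
tool_rot: [3.119, 0.355, 0.004]
contact_force: [-4.5, 3.5, 17.5]
opening: 0.0339
grip_force: 8.5
```

The force is rising with no more travel, after about 10 mm in all, so the hub is home. One firmer push, then lift away and check.

Call:
{"fn": "servo_tool", "kwargs": {"increments": [[[3.4,0,0,0.1,0],[3.4,0,0,0.2,0],[3.4,0,0,0.2,0]]]}}

```text
t: 15.35
tool_pos: [0.4872, -0.3964, 0.1441]
tool_rot: [3.118, 0.355, 0.005]
contact_force: [-6.6, 6.1, 24.6]
opening: 0.0338
grip_force: 12.0
```

Call:
{"fn": "servo_tool", "kwargs": {"increments": [[[3.4,0,0,-1,0],[3.4,0,0,-3,0],[3.4,0,0,-6,0],[3.4,0,0,-9,0],[3.4,0,0,-9,0]]]}}

```text
t: 15.85
tool_pos: [0.4874, -0.397, 0.2329]
tool_rot: [3.114, 0.354, 0.009]
contact_force: [-0.3, 0.2, 0.8]
opening: 0.0338
grip_force: 0.0
```

Call:
{"fn": "servo_tool", "kwargs": {"increments": [[[3.4,6,-24,-1,0],[3.4,6,-24,-1,0],[3.4,6,-24,-1,0],[3.4,6,-24,-1,0],[3.4,6,-24,-1,0]]]}}

```text
t: 16.35
tool_pos: [0.4894, -0.1457, 0.2359]
tool_rot: [-3.121, -0.354, 0.001]
contact_force: [0.5, 0.4, 0.2]
opening: 0.0339
grip_force: 0.0
```

```bash
python3 - <<'E'
from h import *
print(ctrl.get_obs()['tool_pos'])
d=shot('top'); s=shot('scene')
a=cv2.resize(d['img'][125:220,375:475],None,fx=4,fy=4,interpolation=cv2.INTER_CUBIC)
b=cv2.resize(s['img'][205:300,370:470],None,fx=4,fy=4,interpolation=cv2.INTER_CUBIC)
cv2.imwrite('pics/h1.png',np.hstack([a,b])[:,:,::-1])
E
```

```text
[ 0.48942083 -0.14570076  0.23593559]
```

View pics/h1.png

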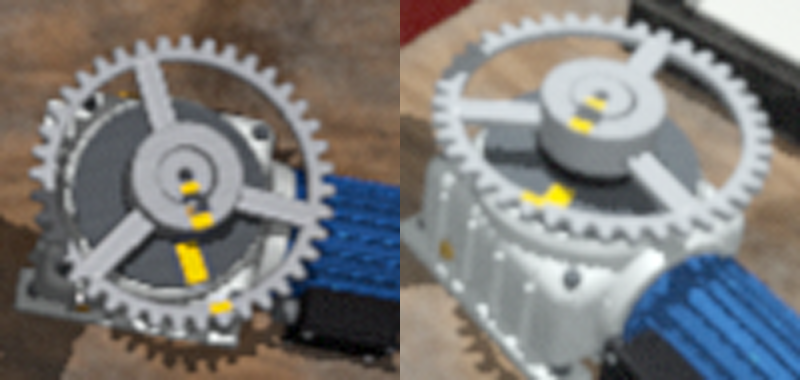

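The nose now sits flush with the hub face and the marks line up on the hub, nose and flange. The wheel is level and the hand is clear, so I'm handing in the job.

```bash
python3 -c "
from station import ctrl
print(ctrl.finish_job())"
```

```text
the job is handed in; nothing more can be done
None
```

The sprocket was turned until its keyway stood over the key and pressed about 10 mm down until it stopped, with its hub flush with the shaft nose; the hand is clear, nothing else was touched, and the job was handed in after about 16 s of robot time (no verdict was shown).

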